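Plug the bioreactor head plate's ports

TASK

Close the ports of the bioreactor head plate lying on the bench: put each of the four coloured plugs, stem down, into the port whose seal has the same colour as its knob, until its flange sits flat on the port's rim. Leave the black spare plug and the white beaker where they stand, do not tip any plug over, and let go of everything at the end.

Things in the scene. Friction and masses are not known exactly. Their poses are not given: they have to be found in the camera images.
- plug_red: Port plug with a red knob. It is 66 mm tall: steel stem (28 mm diameter, z 0 to 18, foot chamfered 2 mm), steel flange (58 mm diameter, z 18 to 26), straight round grip knob (30 mm diameter, z 26 to 66); about 0.2 kg. It stands upright on its stem on the bench at the start. Origin: centre of the stem's underside; z up along the plug.
- plug_yellow: Port plug with a yellow knob. It is 66 mm tall: steel stem (28 mm diameter, z 0 to 18, foot chamfered 2 mm), steel flange (58 mm diameter, z 18 to 26), straight round grip knob (30 mm diameter, z 26 to 66); about 0.2 kg. It stands upright on its stem on the bench at the start. Origin: centre of the stem's underside; z up along the plug.
- plug_blue: Port plug with a blue knob. It is 66 mm tall: steel stem (28 mm diameter, z 0 to 18, foot chamfered 2 mm), steel flange (58 mm diameter, z 18 to 26), straight round grip knob (30 mm diameter, z 26 to 66); about 0.2 kg. It stands upright on its stem on the bench at the start. Origin: centre of the stem's underside; z up along the plug.
- plug_green: Port plug with a green knob. It is 66 mm tall: steel stem (28 mm diameter, z 0 to 18, foot chamfered 2 mm), steel flange (58 mm diameter, z 18 to 26), straight round grip knob (30 mm diameter, z 26 to 66); about 0.2 kg. It stands upright on its stem on the bench at the start. Origin: centre of the stem's underside; z up along the plug.
- port_red: Head plate port with the red seal. Fixed on the head plate (280 mm across, top 25 mm above the bench), 88 mm from its 43 mm high hub. Seal disc 76 mm across, 6 mm thick, colour also seen in the bore; on it a steel collar, 62 mm outside, bore 42 mm wide and 20 mm deep, rim 26 mm above the origin. Origin: centre of the seal's underside, z up. A seated plug's origin is 8 mm above it.
- port_yellow: Head plate port with the yellow seal. Fixed on the head plate (280 mm across, top 25 mm above the bench), 88 mm from its 43 mm high hub. Seal disc 76 mm across, 6 mm thick, colour also seen in the bore; on it a steel collar, 62 mm outside, bore 42 mm wide and 20 mm deep, rim 26 mm above the origin. Origin: centre of the seal's underside, z up. A seated plug's origin is 8 mm above it.
- port_blue: Head plate port with the blue seal. Fixed on the head plate (280 mm across, top 25 mm above the bench), 88 mm from its 43 mm high hub. Seal disc 76 mm across, 6 mm thick, colour also seen in the bore; on it a steel collar, 62 mm outside, bore 42 mm wide and 20 mm deep, rim 26 mm above the origin. Origin: centre of the seal's underside, z up. A seated plug's origin is 8 mm above it.
- port_green: Head plate port with the green seal. Fixed on the head plate (280 mm across, top 25 mm above the bench), 88 mm from its 43 mm high hub. Seal disc 76 mm across, 6 mm thick, colour also seen in the bore; on it a steel collar, 62 mm outside, bore 42 mm wide and 20 mm deep, rim 26 mm above the origin. Origin: centre of the seal's underside, z up. A seated plug's origin is 8 mm above it.
- plug_black: Spare plug with a black knob, no port of its own: leave it standing. It has the same shape as the others, 66 mm tall with a 58 mm flange. Origin: centre of the stem's underside.
- beaker: White open beaker, about 70 mm across and 80 mm tall, standing near the plugs: leave it alone. Origin: centre of its underside.
Things that resemble listed ones, but are neither listed nor needed, are in the scene too. Leave any turquoise look-alike of the plug_yellow alone.

How it is judged:
At the end, for the whole second after the job is handed in: Each coloured plug is in the port of its own colour, axis within 10 mm of the port's, flange resting on the rim (origin 4 to 11 mm above the port's), within 0.08 rad of upright, released and at rest; black plug and beaker upright and within 25 mm of where they began (horizontal distance between plug_red and port_red below 0.01 m and z of plug_red in the frame of port_red between 0.004 and 0.011 m and angle between each of plug_red, plug_yellow, plug_blue, plug_green's own z axis and vertical below 0.08 rad and linear speed of each of plug_red, plug_yellow, plug_blue, plug_green below 0.02 m/s and horizontal distance between plug_yellow and port_yellow below 0.01 m and z of plug_yellow in the frame of port_yellow between 0.004 and 0.011 m and horizontal distance between plug_blue and port_blue below 0.01 m and z of plug_blue in the frame of port_blue between 0.004 and 0.011 m and horizontal distance between plug_green and port_green below 0.01 m and z of plug_green in the frame of port_green between 0.004 and 0.011 m and distance of each of plug_black, beaker from where it was at the start of the episode below 0.025 m and angle between each of plug_black, beaker's own z axis and vertical below 0.1 rad); the robot touches nothing.
It fails at once if a coloured plug is tipped over (angle between any of plug_red, plug_yellow, plug_blue, plug_green's own z axis and vertical above 0.9 rad).
It fails at once if the black spare plug is moved more than 25 mm or tipped (distance of plug_black from where it was at the start of the episode above 0.025 m or angle between plug_black's own z axis and vertical above 0.5 rad).
It fails at once if the beaker is moved more than 25 mm or tipped (distance of beaker from where it was at the start of the episode above 0.025 m or angle between beaker's own z axis and vertical above 0.5 rad).
It also fails if it takes over 90 s, if anything falls off the work surface, if the arm or the gripper's body presses on something with over 40 N, if the wrist force passes 120 N, or if a joint passes its speed limit or range.

ROBOT

A 7-joint arm with a two-finger parallel gripper is mounted at the origin on the work surface. World frame = base frame: x ahead of the robot, y to its left, z up, the work surface at z = 0. Lengths are in m, angles in rad, forces in N, time in s.
With the tool pointing down it reaches from about 0.35 to 0.9 m from the base axis. Payload 8.1 kg.
Tool frame: the origin (TCP) lies between the finger pads; the fingertips stand 22 mm ahead of it and the grasp point (between the pads) lies 3 mm ahead of it; y points along the fingers, x is the direction in which the jaws open and shut, and the axes are right-handed (so a half turn about y gives the same grasp; the last joint's range is limited). The gripper opens to 85 mm and grips with 20 to 120 N. Pads are 22 mm wide; open, the fingers measure 114 mm over their backs; the gripper's body (76 mm by 85 mm) begins 54 mm behind the grasp point. The pads swing forward as they close: fully open they stand 13 mm farther back than shut.
Start: joints at [1.039, 0.434, 0.025, 1.573, -0.012, 1.134, -0.075], TCP at [0.26, -0.568, 0.253] pointing down, gripper open.
Joint ranges: [-2.62, 2.62], [-0.44, 2.09], [-1.27, 1.32], [0.08, 2.57], [-1.32, 4.46], [0.12, 2], [-2.74, 2.74]. Speed limits (rad/s): [2.22, 2.22, 3.01, 3.01, 3.14, 3.14, 3.14].

INTERFACE

Orientations are given as a unit quaternion [w, x, y, z].
In Python, from rig import monitor, grab_frame, get_calibration, job, outline_of gives the robot as it stands.
- The arm moves only by the tool jog_arm, never from a script. Its argument "increments" is text: rows parted by semicolons, each of 5 numbers parted by spaces: the shift along the tool's x, y, z in m, then the turn about the tool's y in degrees, then the closure, from -1 (fully open) to 1 (shut). In form: tx ty tz twist grip; .... A call has 1 to 8 rows; each row shifts and turns the commanded pose from where the row before left it, along the tool's axes as they then stand; what a row does not reach is not made up. A row lasts 1/10 s, in which the tool goes at most 50 mm and 8.59 degrees, less where a joint would pass 70% of its speed; a pose out of reach is approached as far as the arm can. A call with a gripper value outside its range is refused whole. The fingers move at their own pace and stop on an object; "newtons" is the grip in N (left out, the last holds). Time passes only in rows, so rows that do not move let the fingers close. It gives the time, the measured TCP pose, the force and the opening at its end, in the units of the state.
- monitor.sense(): the state, without advancing time (a new reading comes with each control period).
- grab_frame(name): name is "scene" or "top"; returns (picture, depth): 420x560x3 uint8, blue, green, red; 420x560 float32, m along the optical axis (not along the pixel's ray), 0 where there is no reading.
- get_calibration(name): a dict with "mtx" (3x3 intrinsics, pixels), "dist_coeffs" ([k1, k2, p1, p2, k3] as OpenCV has them; the pictures are not rectified), "T" (4x4, takes a point from camera to world coordinates). Camera axes: x right, y down, z forward; pixel columns grow to the right and rows downward; lengths in m; the calibration is good to about 2 mm. A picture is of the moment at which its call begins. get_calibration takes no time and is no camera call.
- job.close_job(): hands the job in, once; it reports no verdict.
Trained networks look in the newest picture that a camera, given by its name, has taken for a name from the list of things; names that differ only in an ending like _2 or _b are one class to them, and where a whole thing is asked for, a point or a joint stands for the part that bears it (a point fixed in the world has none). Each returns a list of dicts, best first, with "confidence" (0 to 1); they miss things now and then, are a little off and sometimes report something else, mostly with a low value. They report only what shows in the picture. A call takes as long as a camera call. They do not tell look-alikes from the thing itself.
- outline_of(camera, name): "pixels" (420x560 bool, what is visible of it) and "at" ([column, row] in pixels, amid what is visible of it).
The state is a dict: "time": time; "joint_pos": joint angles; "joint_velocities": joint speeds; "joint_efforts": joint torques, N m; "eef_pos": TCP position; "eef_rot": TCP orientation; "wrist_force": force on the tool from outside, world axes, zero at the start; "torque": the same for the moment, N m; "grip_width": opening from 0.0 (shut) to 1.0 (fully open).
Only numpy, scipy, OpenCV 4.12 (cv2) and the standard library are available. Lean on these libraries where they do the work, as an engineer would, in place of code of your own. Each camera call takes 0.05 s, during which the arm holds its last target. There are 200 camera calls.

## Working session

There is one attempt and no reset: what is moved stays moved. The work goes in short steps, Python scripts to look and compute and a tool call to move; the robot and the scene stay as the last step left them, time stands still between calls to the robot, and variables do not carry over. Pictures are saved under pics/ and viewed, about 12 in all and at most 16, crops included, and the job is handed in when it is done.

Besides the shell and the picture viewer there is one more tool, called after "Call:" in YAML: its name, and indented under it one key for each argument. jog_arm: Moves the arm, as the interface text tells. Its arguments: {"type":"object","properties":{"increments":{"type":"string"},"newtons":{"type":"number"}},"required":["increments"]}

```bash
mkdir -p pics; ls
cat > h.py <<'E'
import numpy as np, cv2
from rig import monitor, grab_frame, get_calibration, job, outline_of
def world(cam, pix, depth):
    c=get_calibration(cam); K=np.array(c["mtx"],float); D=np.array(c["dist_coeffs"],float)
    p=cv2.undistortPoints(np.array(pix,float).reshape(-1,1,2),K,D).reshape(-1,2)
    d=np.asarray(depth,float).reshape(-1,1)
    P=np.hstack([p*d,d]); T=np.array(c["T"]); return P@T[:3,:3].T+T[:3,3]
def cloud(cam,mask,depth):
    v,u=np.nonzero(mask&(depth>0)); return world(cam,np.c_[u,v],depth[v,u])
E
python3 - <<'E'
from h import *
s=monitor.sense(); print(s)
for n in("scene","top"):
    im,d=grab_frame(n); cv2.imwrite(f"pics/{n}0.png",im)
    c=get_calibration(n); print(n,np.round(c["T"],3).tolist(),c["mtx"])
    for t in ["plug_red","plug_yellow","plug_blue","plug_green","plug_black","beaker","port_red","port_yellow","port_blue","port_green"]:
        for o in outline_of(n,t):
            P=cloud(n,o["pixels"],d)
            if len(P)==0: print(t,o["confidence"],o["at"]);continue
            zt=np.percentile(P[:,2],97); Q=P[P[:,2]>zt-.006]
            mm=(Q.min(0)+Q.max(0))/2
            print(t,round(o["confidence"],2),np.round(o["at"]),len(P),"top z",round(zt,4),"mean",np.round(Q.mean(0),4),"mid",np.round(mm,4),"ext",np.round(np.ptp(P,axis=0),3))
print(monitor.sense()["time"])
E
```

```text
pics
{'time': 0.0, 'joint_pos': array([ 1.03940767,  0.43521356,  0.02499334,  1.57414394, -0.01158746,
        1.13403663, -0.07511219]), 'joint_velocities': array([-0.00098753, -0.00063331,  0.00020472,  0.00059775, -0.00063329,
       -0.00030666,  0.00146769]), 'joint_efforts': array([ 6.68320408e-04, -6.70450687e+01,  1.02588750e+00, -3.16209054e+01,
        1.55521027e-02,  1.25990709e-02, -4.65670826e-05]), 'eef_pos': array([ 0.25957904, -0.56798721,  0.25251394]), 'eef_rot': array([ 0.59517673, -0.5946474 ,  0.38272571, -0.3816807 ]), 'wrist_force': array([-0.22687151, -0.13107598, -0.23950204]), 'torque': array([ 0.00756109, -0.01915082, -0.00811441]), 'grip_width': 0.9957852147398553}
scene [[-0.628, 0.657, -0.417, 0.858], [0.778, 0.542, -0.319, 0.29], [0.017, -0.525, -0.851, 0.818], [0.0, 0.0, 0.0, 1.0]] [[419.54175107   0.         279.26337002]
 [  0.         419.54175107 208.56400396]
 [  0.           0.           1.        ]]
plug_red 0.75 [311. 310.] 616 top z 0.0683 mean [0.6084 0.1855 0.0665] mid [0.6079 0.1854 0.0668] ext [0.056 0.054 0.051]
plug_yellow 0.76 [340. 2
[... 2171 characters left out ...]
0.0663] mid [0.6115 0.0699 0.0676] ext [0.058 0.056 0.078]
beaker 0.58 [155. 257.] 708 top z 0.0815 mean [0.3917 0.3155 0.0798] mid [0.3928 0.3131 0.081 ] ext [0.064 0.07  0.091]
port_red 0.92 [349. 190.] 671 top z 0.0541 mean [ 0.5521 -0.1497  0.0514] mid [ 0.552  -0.1505  0.0532] ext [0.073 0.074 0.033]
port_yellow 0.71 [361. 242.] 741 top z 0.0543 mean [ 0.4285 -0.1717  0.0515] mid [ 0.4286 -0.172   0.0538] ext [0.075 0.076 0.038]
port_blue 0.58 [407. 234.] 748 top z 0.0542 mean [ 0.4504 -0.2942  0.0514] mid [ 0.4499 -0.294   0.0536] ext [0.073 0.081 0.038]
port_green 0.65 [396. 181.] 734 top z 0.0541 mean [ 0.5715 -0.2748  0.0514] mid [ 0.5721 -0.2744  0.0525] ext [0.075 0.078 0.037]
1.1
```

Run:
```python
import cv2
a=cv2.imread("pics/scene0.png");cv2.imwrite("pics/v1.png",cv2.resize(a[110:350,120:460],None,fx=2.3,fy=2.3))
```

```text
(no output)
```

View pics/v1.png

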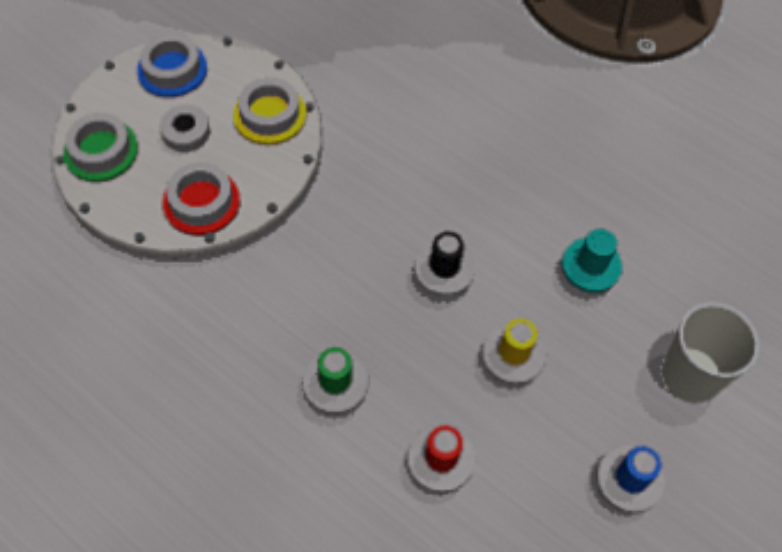

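View pics/top0.png

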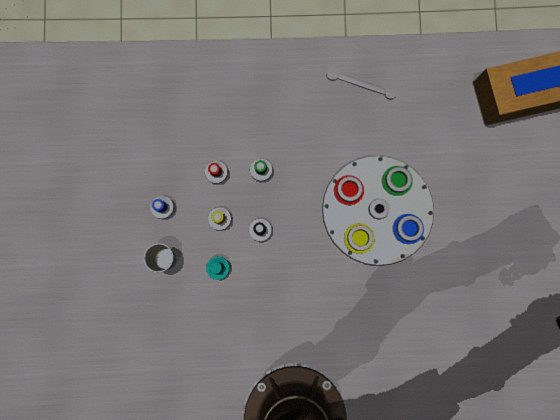

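The pictures agree with the network: the yellow candidates are the yellow plug at crop (517,340), which is (0.489, 0.177) in the world, and a turquoise look-alike at crop (597,255), which is (0.366, 0.183). I choose the first. Black is at crop (445,260) and the beaker at crop (710,350). The ports' centres come out 88 mm from the mean hub position, as stated. I'll place green first, with the jaws turned to open along world y.

Call:
jog_arm:
  increments: "0 0 0 8.2 -1; 0 0 0 8.2 -1; 0 0 0 8.2 -1; -0.043 0 0.024 0 -1; -0.043 0 0.024 0 -1; -0.043 0 0.024 0 -1; -0.043 0 0.024 0 -1; -0.043 0 0.024 0 -1"
  newtons: 60

```text
time: 1.9
eef_pos: [0.3807, -0.3518, 0.2536]
eef_rot: [-0.5, 0.5, -0.5, 0.5]
wrist_force: [1.2, -0.5, 0.6]
grip_width: 1.001
```

Call:
jog_arm:
  increments: "-0.043 0.01 0.023 0 -1; -0.043 0.01 0.023 0 -1; -0.043 0.01 0.023 0 -1; -0.043 0.01 0.023 0 -1; -0.043 0.01 0.023 0 -1; -0.043 0.01 0.023 0 -1; -0.043 0.01 0.023 0 -1; -0.043 0.01 0.023 0 -1"

```text
time: 2.7
eef_pos: [0.565, -0.0079, 0.1731]
eef_rot: [-0.5, 0.5, -0.5, 0.5]
wrist_force: [2.0, -0.2, -0.0]
grip_width: 0.998
```

Call:
jog_arm:
  increments: "-0.040 0 0.024 0 -1; -0.040 0 0.023 0 -1; 0 0 0 0 -1; 0 0 0 0 -1"

```text
time: 3.1
eef_pos: [0.6114, 0.0718, 0.1729]
eef_rot: [-0.5, 0.501, -0.5, 0.499]
wrist_force: [-0.2, -0.9, -0.5]
grip_width: 0.999
```

Call:
jog_arm:
  increments: "0 0.04 0 0 -1; 0 0.04 0 0 -1; 0 0.025 0 0 -1; 0 0.014 0 0 -1; 0 0 0 0 -1; 0 0 0 0 1; 0 0 0 0 1; 0 0 0 0 1"

```text
time: 3.9
eef_pos: [0.6122, 0.0704, 0.0558]
eef_rot: [-0.501, 0.499, -0.5, 0.501]
wrist_force: [-0.3, -0.1, -0.4]
grip_width: 0.515
```

Call:
jog_arm:
  increments: "0 0 0 0 1; 0 0 0 0 1; 0 0 0 0 1"

```text
time: 4.2
eef_pos: [0.6119, 0.0704, 0.0554]
eef_rot: [-0.5, 0.499, -0.5, 0.501]
wrist_force: [-1.1, -1.2, 6.3]
grip_width: 0.333
```

Call:
jog_arm:
  increments: "0 0 0 0 1; 0 0 0 0 1; 0 -0.02 0 0 1; 0 -0.03 0 0 1; 0 -0.04 0 0 1; 0 -0.03 0 0 1; 0 0 0 0 1"

```text
time: 4.9
eef_pos: [0.6136, 0.0709, 0.179]
eef_rot: [0.502, -0.498, 0.499, -0.502]
wrist_force: [0.3, -0.2, -3.0]
grip_width: 0.334
```

```bash
cat >> h.py <<'E'
def plug(name):
    e=monitor.sense()["eef_pos"]
    for n in("scene","top"):
        im,d=grab_frame(n)
        for o in outline_of(n,name)[:2]:
            P=cloud(n,o["pixels"],d)
            if len(P)==0: continue
            zt=np.percentile(P[:,2],97); Q=P[P[:,2]>zt-.006]
            print(name,n,round(o["confidence"],2),np.round(o["at"]),len(P),"top",round(zt,4),"mean",np.round(Q.mean(0),4),"lowest",np.round(np.percentile(P[:,2],3),3))
        cv2.imwrite(f"pics/{n}_{name}.png",im)
    print("eef",np.round(e,4),monitor.sense()["time"])
E
python3 -c "
from h import *
plug('plug_green')
a=cv2.imread('pics/scene_plug_green.png');cv2.imwrite('pics/v2.png',cv2.resize(a[150:350,150:400],None,fx=3,fy=3))"
```

```text
plug_green scene 0.64 [262. 255.] 478 top 0.1914 mean [0.6199 0.0724 0.1899] lowest 0.146
eef [0.6136 0.0709 0.179 ] 5.1
```

View pics/v2.png

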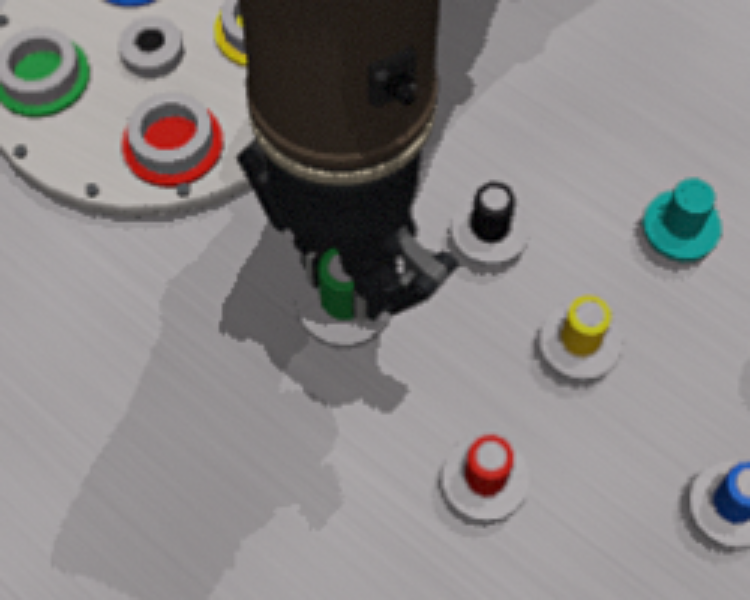

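Call:
jog_arm:
  increments: "0.03 0 -0.005 0 1; 0.048 0 -0.005 0 1; 0.048 0 -0.006 0 1; 0.048 0 -0.006 0 1; 0.048 0 -0.006 0 1; 0.048 0 -0.006 0 1; 0.048 0 -0.006 0 1; 0.026 0 0 0 1"

```text
time: 5.9
eef_pos: [0.5679, -0.2792, 0.1723]
eef_rot: [0.497, -0.5, 0.502, -0.501]
wrist_force: [-0.1, -1.1, -2.5]
grip_width: 0.336
```

Call:
jog_arm:
  increments: "0 0 0 0 1; 0 0.02 0 0 1; 0 0 0 0 1; 0 0 0 0 1"

```text
time: 6.3
eef_pos: [0.5704, -0.2725, 0.1531]
eef_rot: [0.5, -0.5, 0.501, -0.499]
wrist_force: [0.1, -0.2, -2.7]
grip_width: 0.335
```

Call:
jog_arm:
  increments: "0 0.02 0.002 0 1; 0 0.02 0 0 1; 0 0.01 0 0 1; 0 0.01 0 0 1; 0 0 0 0 1; 0 0 0 0 1"

```text
time: 6.9
eef_pos: [0.5734, -0.2736, 0.0948]
eef_rot: [-0.5, 0.5, -0.5, 0.5]
wrist_force: [-0.2, -0.6, -2.8]
grip_width: 0.337
```

Call:
jog_arm:
  increments: "0 0.004 0 0 1; 0 0.002 0 0 1; 0 0.001 0 0 1; 0 0 0 0 1"

```text
time: 7.3
eef_pos: [0.5734, -0.2739, 0.0887]
eef_rot: [-0.5, 0.5, -0.5, 0.501]
wrist_force: [-2.0, 0.8, 8.1]
grip_width: 0.334
```

Call:
jog_arm:
  increments: "0 0 0 0 -1; 0 0 0 0 -1; 0 0 0 0 -1; 0 0 0 0 -1; 0 -0.03 0 0 -1; 0 -0.045 0 0 -1; 0 -0.045 0 0 -1; 0 0 0 0 -1"

```text
time: 8.1
eef_pos: [0.5763, -0.2749, 0.2141]
eef_rot: [-0.501, 0.498, -0.497, 0.504]
wrist_force: [2.3, -0.4, -0.5]
grip_width: 0.996
```

Call:
jog_arm:
  increments: "-0.03 0 0.003 0 -1; -0.048 0 0.004 0 -1; -0.048 0 0.004 0 -1; -0.048 0 0.004 0 -1; -0.048 0 0.004 0 -1; -0.048 0 0.004 0 -1; -0.048 0 0.004 0 -1; -0.048 0 0.004 0 -1"

```text
time: 8.9
eef_pos: [0.6041, 0.0942, 0.207]
eef_rot: [-0.5, 0.5, -0.5, 0.5]
wrist_force: [1.8, -0.1, 0.3]
grip_width: 1.003
```

```bash
python3 -c "
from h import *
plug('plug_green')
a=cv2.imread('pics/scene_plug_green.png');cv2.imwrite('pics/v3.png',cv2.resize(a[110:350,120:460],None,fx=2.3,fy=2.3))"
```

```text
plug_green scene 0.72 [397. 318.] 707 top 0.0684 mean [0.5216 0.322  0.0668] lowest 0.023
plug_green scene 0.67 [161. 167.] 568 top 0.1004 mean [ 0.5738 -0.2701  0.0989] lowest 0.026
plug_green top 0.75 [395. 179.] 421 top 0.1015 mean [ 0.5723 -0.2734  0.099 ] lowest 0.055
eef [0.6041 0.0942 0.207 ] 9.1
```

View pics/v3.png

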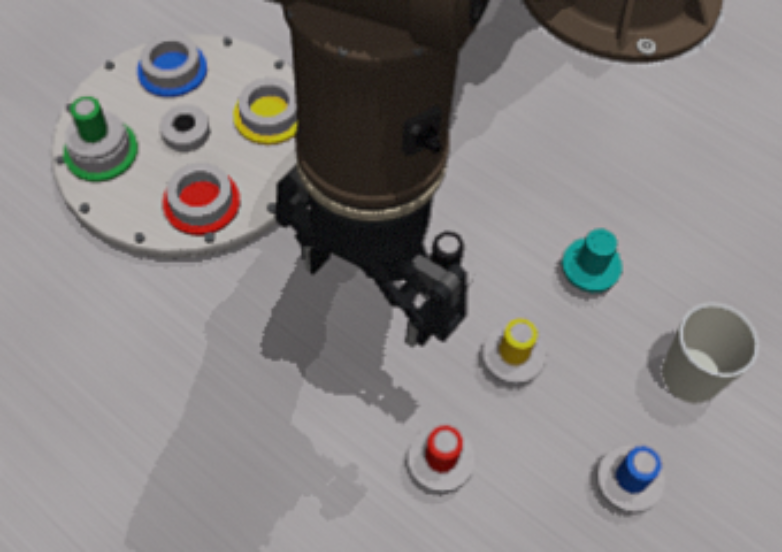

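Green is seated in the picture (crop 88,110): its top measures about 0.099 m, as expected, and it sits within 2 mm of the port axis. Red next.

Call:
jog_arm:
  increments: "-0.046 0.02 0.004 0 -1; -0.046 0.03 0 0 -1; 0 0.03 0 0 -1; 0 0 0 0 -1; 0 0 0 0 -1"

```text
time: 9.6
eef_pos: [0.6087, 0.1771, 0.1301]
eef_rot: [-0.498, 0.5, -0.501, 0.501]
wrist_force: [0.2, -0.3, 1.2]
grip_width: 1.003
```

Call:
jog_arm:
  increments: "-0.007 0.03 0 0 -1; 0 0.03 0 0 -1; 0 0.015 0 0 -1; 0 0 0 0 -1; 0 0 0 0 -1"

```text
time: 10.1
eef_pos: [0.6094, 0.1862, 0.0566]
eef_rot: [-0.5, 0.499, -0.5, 0.501]
wrist_force: [-0.3, -0.1, -0.1]
grip_width: 1.0
```

Call:
jog_arm:
  increments: "0 0 0 0 1; 0 0 0 0 1; 0 0 0 0 1; 0 0 0 0 1; 0 0 0 0 1; 0 0 0 0 1; 0 0 0 0 1; 0 0 0 0 1"

```text
time: 10.9
eef_pos: [0.6087, 0.1869, 0.0557]
eef_rot: [-0.5, 0.5, -0.5, 0.5]
wrist_force: [-1.4, -1.2, 6.6]
grip_width: 0.338
```

Call:
jog_arm:
  increments: "0 -0.02 0 0 1; 0 -0.03 0 0 1; 0 -0.04 0 0 1; 0 -0.02 0 0 1; 0.02 0 0 0 1; 0.04 0 -0.007 0 1; 0.048 0 -0.010 0 1; 0.048 0 -0.010 0 1"

```text
time: 11.7
eef_pos: [0.5804, 0.0298, 0.1648]
eef_rot: [-0.5, 0.5, -0.5, 0.5]
wrist_force: [0.2, -0.6, -2.5]
grip_width: 0.34
```

Call:
jog_arm:
  increments: "0.048 0 -0.010 0 1; 0.048 0 -0.01 0 1; 0.045 0 -0.01 0 1; 0.035 0 0 0 1; 0.004 0 0 0 1; 0 0 0 0 1; 0 0 0 0 1"

```text
time: 12.4
eef_pos: [0.5512, -0.1474, 0.1649]
eef_rot: [0.5, -0.5, 0.5, -0.499]
wrist_force: [0.5, 0.1, -2.8]
grip_width: 0.339
```

Call:
jog_arm:
  increments: "0.002 0.02 0 0 1; 0 0.03 0 0 1; 0 0.012 0 0 1; 0 0.006 0 0 1; 0 0.004 0 0 1; 0 0.002 0 0 1; 0 0 0 0 1; 0 0 0 0 1"

```text
time: 13.2
eef_pos: [0.5516, -0.1511, 0.0918]
eef_rot: [-0.5, 0.5, -0.5, 0.501]
wrist_force: [-0.4, 0.2, -2.5]
grip_width: 0.332
```

Call:
jog_arm:
  increments: "0 0.002 0 0 1; 0 0.002 0 0 1; 0 0 0 0 1; 0 0 0 0 1"

```text
time: 13.6
eef_pos: [0.5518, -0.1516, 0.0884]
eef_rot: [-0.5, 0.499, -0.5, 0.501]
wrist_force: [-1.5, -1.7, 10.2]
grip_width: 0.334
```

Call:
jog_arm:
  increments: "0 0 0 0 -1; 0 0 0 0 -1; 0 0 0 0 -1; 0 0 0 0 -1; 0 -0.03 0 0 -1; 0 -0.045 0 0 -1; 0 -0.035 0 0 -1; -0.03 0 0 0 -1"

```text
time: 14.4
eef_pos: [0.5536, -0.1256, 0.2021]
eef_rot: [-0.499, 0.497, -0.499, 0.505]
wrist_force: [0.8, -0.0, -0.3]
grip_width: 1.001
```

Call:
jog_arm:
  increments: "-0.047 0 -0.003 0 -1; -0.047 0 -0.003 0 -1; -0.047 0 -0.003 0 -1; -0.047 0 -0.003 0 -1; -0.047 0 -0.003 0 -1; -0.047 0 -0.003 0 -1; -0.047 0 -0.003 0 -1; -0.047 0 -0.003 0 -1"

```text
time: 15.2
eef_pos: [0.5269, 0.2568, 0.1971]
eef_rot: [-0.5, 0.5, -0.5, 0.5]
wrist_force: [0.4, 0.1, -0.3]
grip_width: 1.001
```

Call:
jog_arm:
  increments: "-0.04 0 -0.003 0 -1; -0.025 0 -0.003 0 -1; 0 0.03 0 0 -1; 0 0 0 0 -1; 0 0 0 0 -1"

```text
time: 15.7
eef_pos: [0.5212, 0.3189, 0.1668]
eef_rot: [-0.499, 0.5, -0.5, 0.5]
wrist_force: [-0.8, -0.6, -0.1]
grip_width: 0.998
```

```bash
python3 -c "
from h import *
plug('plug_red');plug('plug_blue')"
```

```text
plug_red scene 0.85 [204. 188.] 533 top 0.1012 mean [ 0.5514 -0.1478  0.0995] lowest 0.056
plug_red top 0.85 [350. 185.] 433 top 0.1017 mean [ 0.5515 -0.151   0.0993] lowest 0.053
plug_red top 0.51 [220. 217.] 404 top 0.0682 mean [0.4885 0.1749 0.0659] lowest 0.021
eef [0.5212 0.3189 0.1668] 15.9
plug_blue scene 0.73 [396. 319.] 706 top 0.0685 mean [0.522  0.3216 0.0667] lowest 0.022
plug_blue top 0.49 [172. 206.] 75 top 0.143 mean [0.5101 0.2724 0.165 ] lowest 0.006
eef [0.5222 0.3195 0.1683] 16.1
```

Red is seated, and the gripper is above blue. Descending .1125.

Call:
jog_arm:
  increments: "0 0.03 0 0 -1; 0 0.04 0 0 -1; 0 0.03 0 0 -1; 0 0.012 0 0 -1; 0 0 0 0 -1; 0 0 0 0 -1"

```text
time: 16.7
eef_pos: [0.5221, 0.3206, 0.0563]
eef_rot: [0.5, -0.499, 0.5, -0.5]
wrist_force: [-0.0, 0.8, 0.7]
grip_width: 0.998
```

Call:
jog_arm:
  increments: "0 0 0 0 1; 0 0 0 0 1; 0 0 0 0 1; 0 0 0 0 1; 0 0 0 0 1; 0 0 0 0 1; 0 0 0 0 1; 0 0 0 0 1"

```text
time: 17.5
eef_pos: [0.5217, 0.3202, 0.0559]
eef_rot: [-0.5, 0.5, -0.5, 0.5]
wrist_force: [-1.0, -0.6, 6.3]
grip_width: 0.332
```

Call:
jog_arm:
  increments: "0 -0.02 0 0 1; 0 -0.03 0 0 1; 0 -0.04 0 0 1; 0 -0.04 0 0 1; 0.02 0 0 0 1; 0.042 0 -0.005 0 1; 0.048 0 -0.005 0 1; 0.048 0 -0.005 0 1"

```text
time: 18.3
eef_pos: [0.5053, 0.1599, 0.1845]
eef_rot: [-0.5, 0.5, -0.5, 0.5]
wrist_force: [1.3, -0.2, -1.3]
grip_width: 0.335
```

Call:
jog_arm:
  increments: "0.048 0 -0.006 0 1; 0.048 0 -0.006 0 1; 0.048 0 -0.006 0 1; 0.048 0 -0.006 0 1; 0.048 0 -0.006 0 1; 0.048 0 -0.006 0 1; 0.048 0 -0.006 0 1; 0.048 0 -0.006 0 1"

```text
time: 19.1
eef_pos: [0.4567, -0.224, 0.1848]
eef_rot: [0.5, -0.5, 0.5, -0.5]
wrist_force: [2.2, -0.2, -1.7]
grip_width: 0.335
```

Call:
jog_arm:
  increments: "0.04 0 -0.006 0 1; 0.03 0 0 0 1; 0 0 0 0 1; 0 0 0 0 1; 0 0 0 0 1"

```text
time: 19.6
eef_pos: [0.4518, -0.2908, 0.1847]
eef_rot: [0.5, -0.5, 0.5, -0.499]
wrist_force: [1.0, 0.2, -1.9]
grip_width: 0.337
```

Call:
jog_arm:
  increments: "0.001 0.03 -0.001 0 1; 0 0.035 0 0 1; 0 0.016 0 0 1; 0 0.008 0 0 1; 0 0.004 0 0 1; 0 0.002 0 0 1; 0 0 0 0 1; 0 0 0 0 1"

```text
time: 20.4
eef_pos: [0.4515, -0.2932, 0.0909]
eef_rot: [-0.5, 0.5, -0.5, 0.501]
wrist_force: [0.4, -0.2, -2.1]
grip_width: 0.334
```

Call:
jog_arm:
  increments: "0 0.002 0 0 1; 0 0.001 0 0 1; 0 0 0 0 1; 0 0 0 0 1"

```text
time: 20.8
eef_pos: [0.4516, -0.2933, 0.0888]
eef_rot: [-0.5, 0.5, -0.5, 0.501]
wrist_force: [-4.7, 2.5, 15.2]
grip_width: 0.335
```

Call:
jog_arm:
  increments: "0 0 0 0 -1; 0 0 0 0 -1; 0 0 0 0 -1; 0 0 0 0 -1; 0 -0.03 0 0 -1; 0 -0.045 0 0 -1; 0 -0.035 0 0 -1; -0.03 0 0 0 -1"

```text
time: 21.6
eef_pos: [0.453, -0.2676, 0.2018]
eef_rot: [-0.499, 0.498, -0.498, 0.505]
wrist_force: [0.4, 0.6, -0.0]
grip_width: 0.999
```

Call:
jog_arm:
  increments: "-0.047 0 0.004 0 -1; -0.047 0 0.004 0 -1; -0.047 0 0.004 0 -1; -0.047 0 0.004 0 -1; -0.047 0 0.004 0 -1; -0.047 0 0.004 0 -1; -0.047 0 0.004 0 -1; -0.047 0 0.004 0 -1"

```text
time: 22.4
eef_pos: [0.4831, 0.1148, 0.1972]
eef_rot: [-0.5, 0.5, -0.5, 0.5]
wrist_force: [1.5, -0.6, 0.0]
grip_width: 1.0
```

Call:
jog_arm:
  increments: "-0.04 0 0.004 0 -1; -0.024 0 0 0 -1; 0 0.03 0 0 -1; 0 0 0 0 -1; 0 0 0 0 -1"

```text
time: 22.9
eef_pos: [0.4869, 0.1762, 0.1669]
eef_rot: [0.499, -0.5, 0.5, -0.5]
wrist_force: [1.3, 0.5, 0.0]
grip_width: 0.997
```

```bash
python3 -c "
from h import *
plug('plug_blue')"
```

```text
plug_blue scene 0.81 [194. 132.] 478 top 0.1009 mean [ 0.4513 -0.2887  0.0991] lowest 0.05
plug_blue top 0.93 [414. 226.] 413 top 0.102 mean [ 0.4514 -0.2938  0.0994] lowest 0.054
eef [0.4869 0.1762 0.1669] 23.1
```

Blue is seated. Yellow next.

Call:
jog_arm:
  increments: "0 0.03 0.002 0 -1; 0 0.04 0 0 -1; 0 0.03 0 0 -1; 0 0.012 0 0 -1; 0 0 0 0 -1; 0 0 0 0 -1"

```text
time: 23.7
eef_pos: [0.4901, 0.1773, 0.0563]
eef_rot: [-0.5, 0.499, -0.5, 0.5]
wrist_force: [0.4, -0.1, 0.7]
grip_width: 0.999
```

Call:
jog_arm:
  increments: "0 0 0 0 1; 0 0 0 0 1; 0 0 0 0 1; 0 0 0 0 1; 0 0 0 0 1; 0 0 0 0 1; 0 0 0 0 1; 0 0 0 0 1"

```text
time: 24.5
eef_pos: [0.4896, 0.1771, 0.0557]
eef_rot: [-0.5, 0.5, -0.5, 0.5]
wrist_force: [-1.0, -1.3, 6.6]
grip_width: 0.334
```

Call:
jog_arm:
  increments: "0 -0.02 0 0 1; 0 -0.03 0 0 1; 0 -0.04 0 0 1; 0 -0.04 0 0 1; 0.02 0 0 0 1; 0.042 0 -0.008 0 1; 0.047 0 -0.01 0 1; 0.047 0 -0.01 0 1"

```text
time: 25.3
eef_pos: [0.4603, 0.0196, 0.185]
eef_rot: [-0.5, 0.5, -0.5, 0.5]
wrist_force: [1.2, 0.2, -2.7]
grip_width: 0.335
```

Call:
jog_arm:
  increments: "0.047 0 -0.01 0 1; 0.047 0 -0.01 0 1; 0.047 0 -0.01 0 1; 0.035 0 -0.003 0 1; 0.015 0 0 0 1; 0 0 0 0 1; 0 0 0 0 1"

```text
time: 26.0
eef_pos: [0.4278, -0.1695, 0.1849]
eef_rot: [0.5, -0.5, 0.501, -0.5]
wrist_force: [-0.3, 0.3, -3.0]
grip_width: 0.335
```

Call:
jog_arm:
  increments: "0 0.03 0.001 0 1; 0 0.035 0 0 1; 0 0.016 0 0 1; 0 0.008 0 0 1; 0 0.004 0 0 1; 0 0.002 0 0 1; 0 0 0 0 1; 0 0 0 0 1"

```text
time: 26.8
eef_pos: [0.4296, -0.17, 0.0908]
eef_rot: [-0.5, 0.5, -0.5, 0.501]
wrist_force: [1.1, -0.6, -3.2]
grip_width: 0.334
```

Call:
jog_arm:
  increments: "0 0.002 0 0 1; 0 0.001 0 0 1; 0 0 0 0 1; 0 0 0 0 1"

```text
time: 27.2
eef_pos: [0.4298, -0.1703, 0.0887]
eef_rot: [-0.5, 0.499, -0.5, 0.501]
wrist_force: [-5.2, 0.5, 20.5]
grip_width: 0.335
```

Call:
jog_arm:
  increments: "0 0 0 0 -1; 0 0 0 0 -1; 0 0 0 0 -1; 0 0 0 0 -1; 0 -0.03 0 0 -1; 0 -0.045 0 0 -1; 0 -0.045 0 0 -1; 0 -0.03 0 0 -1"

```text
time: 28.0
eef_pos: [0.4297, -0.1701, 0.24]
eef_rot: [-0.5, 0.499, -0.499, 0.501]
wrist_force: [-0.2, -0.5, -0.3]
grip_width: 1.001
```

Call:
jog_arm:
  increments: "-0.045 0 0 0 -1; -0.045 0 0 0 -1; -0.045 0 0 0 -1; -0.045 0 0 0 -1; -0.03 0 0 0 -1; 0 0 0 0 -1; 0 0 0 0 -1"

```text
time: 28.7
eef_pos: [0.4291, 0.0403, 0.237]
eef_rot: [-0.5, 0.5, -0.5, 0.5]
wrist_force: [0.4, -0.3, -1.1]
grip_width: 1.001
```

```bash
python3 -c "
from h import *
for n in ['plug_yellow','plug_green','plug_red','plug_blue','plug_black','beaker']: plug(n)
a=cv2.imread('pics/scene_beaker.png')[80:350,120:460];b=cv2.imread('pics/top_beaker.png')[120:300,130:450]
cv2.imwrite('pics/v4.png',np.hstack([cv2.resize(a,(400,318)),cv2.resize(b,(400,318))]))"
```

```text
plug_yellow scene 0.93 [378. 222.] 610 top 0.0686 mean [0.3663 0.1837 0.0666] lowest 0.001
plug_yellow scene 0.64 [235. 151.] 560 top 0.1017 mean [ 0.4285 -0.1671  0.0998] lowest 0.026
plug_yellow top 0.82 [220. 269.] 432 top 0.0689 mean [0.3653 0.1805 0.0664] lowest 0.021
plug_yellow top 0.56 [360. 237.] 466 top 0.1017 mean [ 0.4296 -0.1695  0.0994] lowest 0.051
eef [0.4291 0.0403 0.237 ] 28.9
plug_green scene 0.61 [161. 167.] 518 top 0.1002 mean [ 0.5739 -0.2702  0.0986] lowest 0.055
plug_green top 0.62 [395. 179.] 455 top 0.1022 mean [ 0.5722 -0.2736  0.0997] lowest 0.052
eef [0.4292 0.0388 0.237 ] 29.1
plug_red scene 0.77 [205. 189.] 562 top 0.101 mean [ 0.5517 -0.1482  0.0993] lowest 0.055
plug_red top 0.9 [350. 185.] 459 top 0.1016 mean [ 0.5514 -0.1507  0.0992] lowest 0.048
plug_red top 0.16 [361. 237.] 458 top 0.1017 mean [ 0.4293 -0.1698  0.0992] lowest 0.051
eef [0.4292 0.0394 0.2371] 29.3
plug_blue scene 0.8 [192. 133.] 455 top 0.1011 mean [ 0.4515 -0.2884  0.0992] lowest 0.055
eef [0.4292 0.0399 0.2371] 29.5
plug_black scene 0.86 [310. 224.] 528 top 0.0686 mean [0.4584 0.0772 0.0667] lowest 0.023
eef [0.4292 0.0401 0.2371] 29.7
beaker scene 0.71 [422. 265.] 1240 top 0.0815 mean [0.3929 0.3148 0.0796] lowest 0.004
beaker top 0.57 [160. 261.] 757 top 0.0813 mean [0.3922 0.3166 0.0795] lowest 0.0
eef [0.4292 0.0401 0.2371] 29.9
```

View pics/v4.png

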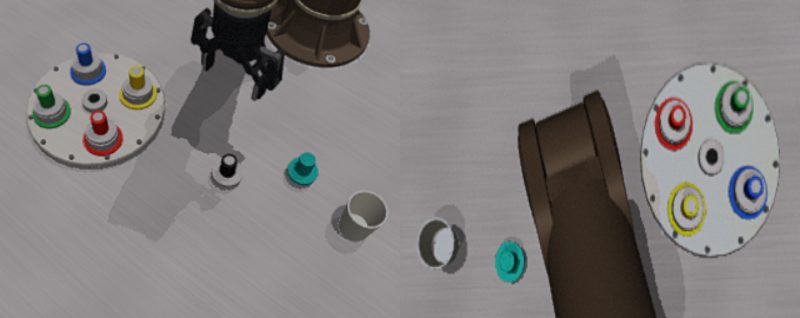

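All four plugs are upright in the ports of their own colours (left half: blue 84,60; yellow 137,85; green 47,103; red 101,128). The black plug, the beaker and the turquoise look-alike have not moved, and the gripper is clear.

```bash
python3 -c "
from rig import job
print(job.close_job())"
```

```text
the job is handed in; nothing more can be done
None
```

All four coloured plugs are seated in the ports of their own colours, and I handed the job in at about 30 s of the 90 s allowed. No verdict was reported.

- **Plugs:** in the last check every knob top measured 0.100–0.102 m. A seated plug's top should be at 0.099 m, and the cameras read about 2 mm high. The axes lay within about 4 mm of the port centres, against a limit of 10 mm. All four looked upright in the last picture.
- **Left alone:** the black plug and the beaker read within 3 mm of where they began. The turquoise look-alike also showed no shift.
- **Robot:** the gripper was open and well clear, at a height of 0.24 m. The highest wrist force I saw at the end of a move was about 20 N.

**Disagreements:**
- The networks sometimes named the wrong thing. The turquoise look-alike scored above the yellow plug in the final check, and the standing blue plug was once reported as green. I settled these by position and by the pictures.
- The top camera missed the blue and black plugs in the last check because the arm was in the way, so those two rest on the scene camera. An earlier top view of the seated blue plug agreed with it.

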